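# Lock up a page of type through the press guard

## Robot

A 6-joint arm with a two-finger parallel gripper is mounted at the origin on the work surface. World frame = base frame: x ahead of the robot, y to its left, z up, the work surface at z = 0. Lengths are in m, angles in rad, forces in N, time in s.
With the tool pointing down it reaches from about 0.375 to 0.825 m from the base axis. Payload 5.5 kg.
Tool frame: the origin (TCP) lies where the fingers leave the gripper's body, on its centre line; the fingertips stand 73 mm ahead of it and the grasp point (between the pads) lies 54 mm ahead of it; z points along the fingers, y is the direction in which the jaws open and shut (so a half turn about z gives the same grasp; the last joint's range is limited). The gripper opens to 85 mm and grips with 20 to 120 N. Pads are 22 mm wide; open, the fingers measure 114 mm over their backs; the gripper's body (76 mm by 85 mm) begins 54 mm behind the grasp point. The pads swing forward as they close: fully open they stand 13 mm farther back than shut.
Start: joints at [-1.272, 0.314, -0.047, 1.21, 0, 1.571], TCP at [0.177, -0.573, 0.304] pointing down, gripper open.
Joint ranges: [-2.67, 2.67], [-0.69, 1.73], [-1.03, 1.25], [-2.08, 2.16], [-1.42, 1.45], [-3.14, 3.14]. Speed limits (rad/s): [2.39, 2.39, 3.01, 3.14, 3.14, 3.14].

## Interface

Orientations are given as a 3x3 rotation matrix whose columns are the frame's x, y, z axes.
In Python, from cell import r gives the robot as it stands.
- The arm moves only by the tool step_arm, never from a script. Its argument "targets" is a list of rows, each an object with "xyz": the shift along the tool's x, y, z in cm, a list of three; "rot": the turn, a rotation vector about the tool's x, y, z in degrees, a list of three; "jaw": the finger opening in cm, from 0 to 8.54. In form: [{"xyz": [x, y, z], "rot": [rx, ry, rz], "jaw": jaw}, ...]. A call has 1 to 8 rows; each row shifts and turns the commanded pose from where the row before left it, along the tool's axes as they then stand; what a row does not reach is not made up. A row lasts 1/10 s, in which the tool goes at most 50 mm and 8.59 degrees, less where a joint would pass 70% of its speed; a pose out of reach is approached as far as the arm can. A call with a gripper value outside its range is refused whole. The fingers move at their own pace and stop on an object; the grip force is fixed at half the most. Time passes only in rows, so rows that do not move let the fingers close. It gives the time, the measured TCP pose, the force and the opening at its end, in the units of the state.
- r.get_obs(): the state, without advancing time (a new reading comes with each control period).
- r.camera(name): name is "scene" or "top"; returns the picture (480x640x3 uint8, blue, green, red); there is no depth.
- r.get_calibration(name): a dict with "mtx" (3x3 intrinsics, pixels), "extrinsics" (4x4, takes a point from camera to world coordinates). Camera axes: x right, y up, looking along -z (the intrinsics and any distortion apply to the point x, -y, -z); pixel columns grow to the right and rows downward; lengths in m; the calibration is good to about 2 mm. A picture is of the moment at which its call begins. get_calibration takes no time and is no camera call.
- r.hand_in(): hands the job in, once; it reports no verdict.
Trained networks look in the newest picture that a camera, given by its name, has taken for a name from the list of things; names that differ only in an ending like _2 or _b are one class to them, and where a whole thing is asked for, a point or a joint stands for the part that bears it (a point fixed in the world has none). Each returns a list of dicts, best first, with "p" (0 to 1); they miss things now and then, are a little off and sometimes report something else, mostly with a low value. They report only what shows in the picture. A call takes as long as a camera call.
- r.recognise(target, camera): "position" ([x, y, z] in m, in the coordinates of the camera as it stood for that picture, good to about 4 mm: the middle of the surface that is visible of it).
- r.pinpoint(target, camera): "position" ([x, y, z] in m, in the coordinates of the camera as it stood for that picture, good to about 4 mm: a listed point, or the origin of a listed thing).
The state is a dict: "clock": time; "joints": joint angles; "qd": joint speeds; "tau": joint torques, N m; "tool_pos": TCP position; "tool_rot": TCP orientation; "ft_force": force on the tool from outside, world axes, zero at the start; "moment": the same for the moment, N m; "width": opening from 0.0 (shut) to 1.0 (fully open).
Only numpy, scipy, OpenCV 4.12 (cv2) and the standard library are available. Lean on these libraries where they do the work, as an engineer would, in place of code of your own. Each camera call takes 0.05 s, during which the arm holds its last target.

## Task

Lock up the page of type: push the framed page along the rails of the bench until it sits fully home against the end stop, then reach down through the window in the metal guard and press the clamp lever all the way down, and come back out. Never touch the guard itself, do not lift or tip the page (only push it), and leave all the other tools and pieces where they are.

Things in the scene. Friction and masses are not known exactly. Their poses are not given: they have to be found in the camera images.
- press: grey lock-up bench fixed to the table: flat bed plate 240 (own x) x 400 (own y) x 18 mm thick; origin at the centre of its underside on the table (z up). Along its own y run two steel rails 12 mm tall above the plate, 114 mm apart inside, centred on own x = 0, from own y = -195 to +30 mm. An end stop 15 mm tall with its face at own y = +35 mm closes the lane. Does not move during the run
- page_center (a point): centre (half-way up) of the page of type: loose square dark wooden frame full of type, 110 x 110 x 24 mm, about 0.6 kg, lying flat between the rails on the bed plate (its underside 18 mm above the table). It starts squared to the bench to within 0.02 rad. It slides along the bench's +y, under the front edge of the guard, until its far face meets the end stop: this centre is then at own y = -20 mm of press, own x about 0. It starts 40 to 75 mm short of that
- guard: fixed sheet-aluminium hood over the +y half of the bench, same origin and axes as press: from own x = -85 to +85, own y = 0 to 180 mm; its flat top plate lies from 96 to 100 mm above the table and has a square window 86 x 86 mm; sides and back are closed, the front skirt (own y = 0) hangs down to 66 mm above the table so that only the page passes under it
- window (a point): centre of the guard's square window (86 x 86 mm, edges along the bench's x and y), on the upper face of the guard's top plate, 100 mm above the table; own (0, 65) mm of press
- pad (a point): centre of the upper face of the clamp lever's pressing pad (flat steel pad 50 mm along the bench's x by 40 mm along its y), seen through the window and below it. It moves with the lever: about 88 mm above the table when the lever is fully raised, 70 mm when fully down, always at own x = 0, own y about 65 to 69 mm of press
- lever (a joint): angle of the clamp lever, rad: 0 = fully raised, 0.22 = fully down on its stop; it starts at 0 to 0.05. The lever is hinged about the bench's x at the back of the guard (own y = 150, 60 mm above the table), takes about 5 N on its pad to push down, has no spring and stays where it is left
- brush: bristle ink brush standing upright, 84 mm across at the foot, 170 mm tall; origin at centre of underside. Bystander.
- planer: light wooden planing block 50 x 90 x 35 mm lying on the table; origin at centre of underside. Bystander.
- ink_tin: round dark tin, 68 mm across, 50 mm tall; origin at centre of underside. Bystander.
- driver: screwdriver with a wooden handle lying on the table beside the bench, about 170 mm long; origin low in the middle of it. Bystander.
- stick: steel composing stick, shallow 50 x 150 mm tray, 21 mm high, lying on the table; origin at centre of underside. Bystander.
- sort_a: single piece of type 22 x 22 x 26 mm standing on the bench's bed plate, outside the rails; origin at centre of underside. Bystander.
- sort_b: single piece of type 30 x 16 x 26 mm standing on the bench's bed plate, outside the rails; origin at centre of underside. Bystander.

How it is judged:
On the way, in this order (a step that is already met when the one before it is completed fails the run):
1. the page is pushed home against the end stop, lever still up (y of page_center in the frame of press above -0.0235 m and angle between page_center's own z axis and vertical below 0.05 rad and value of joint lever below 0.1 rad), for 0.2 s.
2. the clamp lever is pressed fully down (value of joint lever above 0.195 rad and y of page_center in the frame of press above -0.0235 m), for 0.2 s.
At the end, for the whole second after the job is handed in: The page lies flat within 3.5 mm of the end stop, and the lever is down to within 0.025 rad (about 2 mm at its pad) of its stop (all of step 2 and angle between page_center's own z axis and vertical below 0.05 rad); the robot touches nothing.
It fails at once if the robot touches the guard (contact force between guard and the fingers above 0.5 N or contact force between guard and the arm above 0.5 N).
It fails at once if the page is lifted or tipped (z of page_center in the frame of press above 0.036 m or angle between page_center's own z axis and vertical above 0.12 rad).
It fails at once if a bystander is moved (more than 15 mm) (distance of any of brush, planer, ink_tin, driver, stick, sort_a, sort_b from where it was at the start of the episode above 0.015 m).
It also fails if it takes over 48 s, if anything falls off the work surface, if the arm or the gripper's body presses on something with over 40 N, if the wrist force passes 120 N, or if a joint passes its speed limit or range.

## Working session

There is one attempt and no reset: what is moved stays moved. The work goes in short steps, Python scripts to look and compute and a tool call to move; the robot and the scene stay as the last step left them, time stands still between calls to the robot, and variables do not carry over. Pictures are saved under pics/ and viewed, and the job is handed in when it is done.

Besides the shell and the picture viewer there is one more tool, called by a JSON object that holds its "method" and its "body", one argument or row to a line. step_arm: Moves the arm, as the interface text tells. Its arguments: {"type":"object","properties":{"targets":{"type":"array"}},"required":["targets"]}

```bash
ls; mkdir -p pics; python3 - <<'E'
from cell import r
import cv2,numpy as np
np.set_printoptions(precision=4,suppress=True)
o=r.get_obs(); print(o)
for c in ("scene","top"):
    im=r.camera(c); cv2.imwrite(f"pics/{c}0.png",im)
    k=r.get_calibration(c); print(c,k)
    T=np.array(k["extrinsics"])
    for t in ("press","page_center","window","pad","guard","sort_a","driver","brush","planer","ink_tin","stick"):
        for d in r.pinpoint(t,c)[:2]:
            p=T@np.r_[d["position"],1]; print(c,t,round(d["p"],2),p[:3])
E
```

```text
pics
{'clock': 0.0, 'joints': array([-1.272 ,  0.3142, -0.048 ,  1.2102, -0.    ,  1.5708]), 'qd': array([ 0.0009, -0.001 ,  0.0025,  0.0008,  0.0001,  0.0004]), 'tau': array([  0.0002, -53.9588,  33.9751,   0.019 ,  -0.0003,  -0.    ]), 'tool_pos': array([ 0.1765, -0.573 ,  0.303 ]), 'tool_rot': array([[ 0.9557,  0.2944, -0.0005],
       [ 0.2944, -0.9557,  0.0016],
       [-0.    , -0.0017, -1.    ]]), 'ft_force': array([-0.4907,  0.1453, -0.1859]), 'moment': array([-0.0047,  0.1051,  0.0283]), 'width': 0.9985893063837078}
scene {'mtx': array([[456.3084,   0.    , 318.9245],
       [  0.    , 456.3084, 240.9649],
       [  0.    ,   0.    ,   1.    ]]), 'extrinsics': array([[-0.3882, -0.7006,  0.5987,  1.0253],
       [ 0.9216, -0.2913,  0.2567,  0.2708],
       [-0.0055,  0.6514,  0.7587,  0.6725],
       [ 0.    ,  0.    ,  0.    ,  1.    ]])}
scene press 0.79 [ 0.523  -0.0492 -0.0022]
scene press 0.74 [0.5202 0.2197 0.001 ]
scene page_center 0.86 [ 0.5174 -0.1393  0.0332]
scene page_center 0.33 [ 0.4216 -0.3158  0.0041]
scene window 0.63 [0.5347 0.018  0.0966]
scene pad 0.87 [0.
[... 578 characters left out ...]
 ]]), 'extrinsics': array([[ 0.0258,  0.9824, -0.1849,  0.403 ],
       [-0.9996,  0.0235, -0.0145,  0.0428],
       [-0.0099,  0.1852,  0.9826,  1.0732],
       [ 0.    ,  0.    ,  0.    ,  1.    ]])}
top press 0.94 [ 0.5251 -0.0484  0.0019]
top page_center 0.59 [ 0.5167 -0.1447  0.0308]
top pad 0.74 [0.5322 0.0214 0.0853]
top guard 0.7 [ 0.5291 -0.0445 -0.0034]
top sort_a 0.64 [ 0.6091 -0.1731  0.0172]
top sort_a 0.45 [ 0.4211 -0.1767  0.0121]
top driver 0.74 [ 0.6892 -0.0704 -0.0023]
top brush 0.78 [ 0.6916  0.1784 -0.0035]
top planer 0.55 [ 0.4283 -0.3127 -0.0018]
top planer 0.25 [ 0.6899 -0.0719 -0.0031]
top ink_tin 0.74 [ 0.5612 -0.3197 -0.0025]
top stick 0.66 [ 0.5198  0.2241 -0.0044]
```

View pics/top0.png

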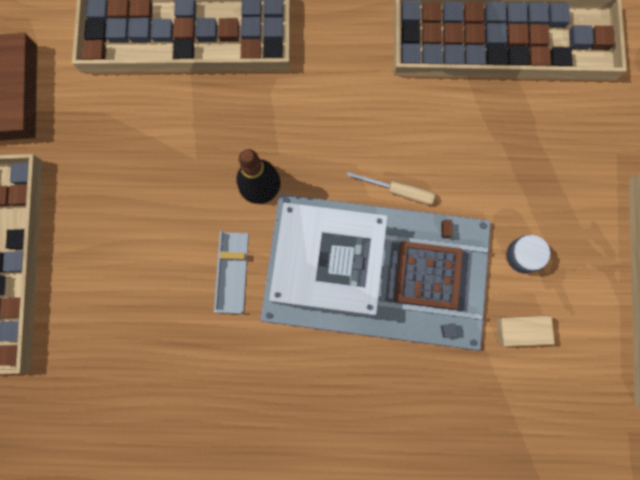

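View pics/scene0.png

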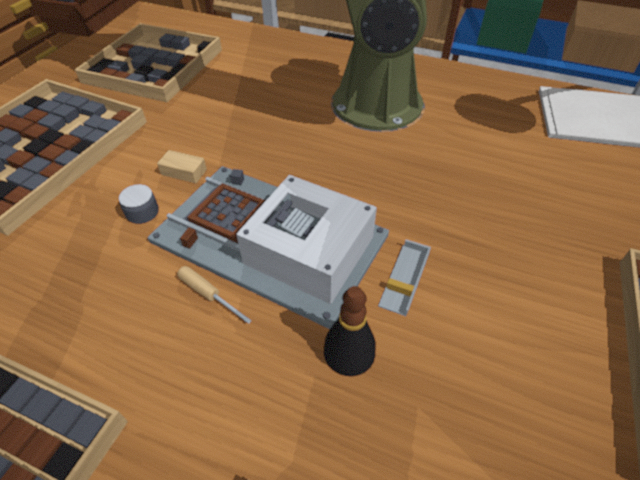

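```bash
python3 - <<'E'
import cv2
im=cv2.imread("pics/top0.png")[185:360,250:500]
cv2.imwrite("pics/topz.png",cv2.resize(im,(750,525),interpolation=cv2.INTER_CUBIC))
im=cv2.imread("pics/scene0.png")[160:330,140:400]
cv2.imwrite("pics/scenez.png",cv2.resize(im,(780,510),interpolation=cv2.INTER_CUBIC))
E
```

```text
(no output)
```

View pics/topz.png

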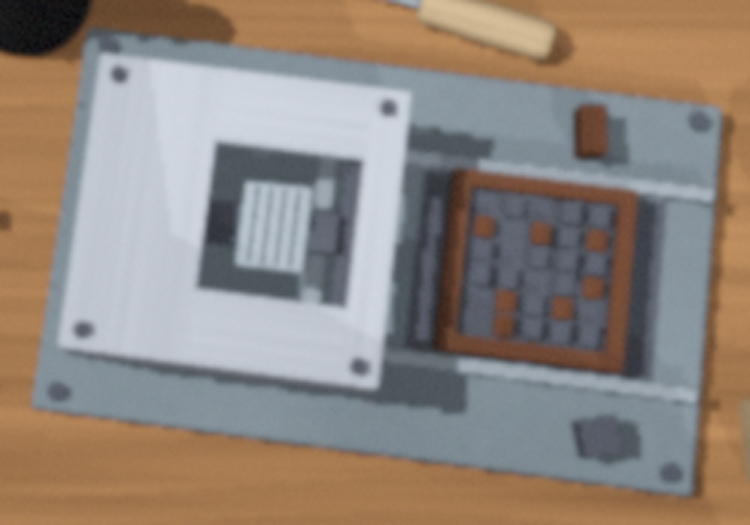

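View pics/scenez.png

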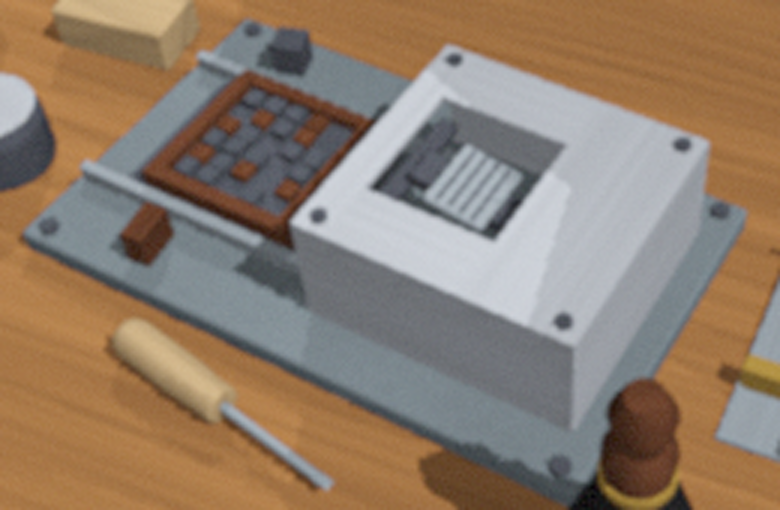

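```bash
cat > h.py <<'E'
import numpy as np,cv2
from scipy.optimize import least_squares
np.set_printoptions(precision=4,suppress=True)
def proj(k,P):
    T=np.linalg.inv(k["extrinsics"]);P=np.atleast_2d(P)
    c=P@T[:3,:3].T+T[:3,3]; c=c*[1,-1,-1]
    q=c@np.array(k["mtx"]).T; return q[:,:2]/q[:,2:]
def ray(k,uv,z):
    E=np.array(k["extrinsics"]);d=np.linalg.inv(k["mtx"])@[uv[0],uv[1],1]
    d=E[:3,:3]@(d*[1,-1,-1]);o=E[:3,3];return o+d*(z-o[2])/d[2]
def W(p,P):
    P=np.atleast_2d(P);c,s=np.cos(p[2]),np.sin(p[2])
    return np.c_[p[0]+c*P[:,0]-s*P[:,1],p[1]+s*P[:,0]+c*P[:,1],P[:,2]]
E
python3 - <<'E'
from h import *
from cell import r
kt,ks=r.get_calibration("top"),r.get_calibration("scene")
zt=lambda a:(np.array(a,float)+.5)/3-.5+[250,185]
zs=lambda a:(np.array(a,float)+.5)/3-.5+[140,160]
def sq(x0,x1,y0,y1,z):return [[x1,y1,z],[x1,y0,z],[x0,y0,z],[x0,y1,z]]
mt=np.array(sq(-.12,.12,-.2,.2,.018)+sq(-.085,.085,0,.18,.1)+sq(-.043,.043,.022,.108,.1))
it=zt([(90,32),(722,105),(693,493),(35,405),(98,53),(411,92),(379,389),(59,346),(217,142),(363,160),(346,308),(197,288)])
ms=np.array([[.085,0,.1],[.085,.18,.1],[-.085,.18,.1],[-.085,0,.1],[.043,.022,.1],[.043,.108,.1],[-.043,.108,.1],[-.043,.022,.1],[.12,-.2,.018],[-.12,-.2,.018],[-.12,.2,.018]])
is_=zs([(292,220),(575,347),(708,145),(450,45),(372,187),(496,240),(565,146),(445,98),(22,238),(247,20),(746,212)])
def res(p,w):
    o=[]
    if w&1:o.append((proj(kt,W(p,mt))-it).ravel())
    if w&2:o.append((proj(ks,W(p,ms))-is_).ravel())
    return np.concatenate(o)
for w in (1,2,3):
    s=least_squares(res,[.525,-.048,-.05],args=(w,),loss='soft_l1');print(w,s.x,np.degrees(s.x[2]),np.abs(res(s.x,w)).round(1))
p=s.x; np.save("press.npy",p)
pt=zt([(452,168),(637,190),(622,372),(438,350)])
ps=zs([(250,72),(145,172),(290,240)])
c,sn=np.cos(p[2]),np.sin(p[2])
f=lambda a:(np.array([[c,sn],[-sn,c]])@(a[:2]-p[:2]))
print([f(ray(kt,a,.042)) for a in pt],[f(ray(ks,a,.042)) for a in ps])
print("window",W(p,[[0,.065,.1]]))
for n,w in (("brush",(.692,.177)),("driver",(.688,-.07)),("sort",(.607,-.1755)),("sort2",(.419,-.176)),("planer",(.427,-.315)),("tin",(.562,-.32)),("pageNN",(.517,-.142)),("padNN",(.533,.02))): print(n,f(np.array(w)))
E
```

```text
1 [ 0.5277 -0.0479 -0.1017] -5.826776937930491 [1.2 2.1 0.7 0.4 0.6 0.9 1.5 1.5 0.9 0.2 0.  0.1 0.2 0.2 0.2 0.4 0.6 0.7
 0.6 0.5 0.6 0.1 0.4 0.3]
2 [ 0.5278 -0.0474 -0.1042] -5.972129707330336 [0.3 1.  0.3 0.2 0.9 0.9 0.4 0.2 2.2 0.5 0.  1.  1.3 0.2 0.4 0.2 0.7 1.9
 0.  1.1 1.3 0.9]
3 [ 0.5277 -0.0477 -0.1027] -5.883721738140985 [1.2 2.2 0.7 0.3 0.4 1.  1.6 1.3 0.9 0.1 0.1 0.1 0.3 0.2 0.3 0.3 0.7 0.8
 0.5 0.5 0.4 0.1 0.5 0.3 0.4 1.  0.3 0.  0.7 1.1 0.6 0.1 2.3 0.4 0.1 0.9
 1.2 0.3 0.5 0.3 0.8 1.8 0.2 1.1 1.1 1.2]
[array([ 0.0543, -0.0343]), array([ 0.0551, -0.1458]), array([-0.0543, -0.1461]), array([-0.0553, -0.0373])] [array([-0.0527, -0.142 ]), array([ 0.0555, -0.1444]), array([ 0.0584, -0.0296])]
window [[0.5344 0.017  0.1   ]]
brush [0.1404 0.2403]
driver [ 0.1617 -0.0058]
sort [ 0.0919 -0.119 ]
sort2 [-0.095  -0.1388]
planer [-0.0728 -0.2762]
tin [ 0.062  -0.2674]
pageNN [-0.001  -0.0949]
padNN [-0.0017  0.0679]
```

{"method": "step_arm", "body": {
  "targets": [
    {"xyz": [0,0,0],"rot": [0,0,-8.375],"jaw": 0},
    {"xyz": [0,0,0],"rot": [0,0,-8.375],"jaw": 0},
    {"xyz": [0,0,0],"rot": [0,0,-8.375],"jaw": 0},
    {"xyz": [0,0,0],"rot": [0,0,-8.375],"jaw": 0},
    {"xyz": [0,0,0],"rot": [0,0,-8.375],"jaw": 0},
    {"xyz": [0,0,0],"rot": [0,0,-8.375],"jaw": 0},
    {"xyz": [0,0,0],"rot": [0,0,-8.375],"jaw": 0},
    {"xyz": [0,0,0],"rot": [0,0,-8.375],"jaw": 0}
  ]
}}

```text
clock: 2.0
tool_pos: [0.1766, -0.5734, 0.3039]
tool_rot: [[0.096, 0.995, 0.0], [0.995, -0.096, -0.0], [-0.0, 0.0, -1.0]]
ft_force: [0.7, -0.2, -0.3]
width: -0.001
```

```bash
cat > go.py <<'E'
import sys
from h import *
from cell import r
o=r.get_obs();p=np.load("press.npy");R=o["tool_rot"];t=o["tool_pos"]
c,s=np.cos(p[2]),np.sin(p[2]);own=np.array([[c,s],[-s,c]])@(t[:2]-p[:2])
print("clk",o["clock"],"own xy mm",own*1e3,"tipz",t[2]-.073,"F",o["ft_force"],"w",o["width"],"q",o["joints"])
print("tool y yaw",np.degrees(np.arctan2(R[1,1],R[0,1])),"want",np.degrees(p[2]),"z",R[:,2])
if len(sys.argv)>3:
    g=W(p,[[float(sys.argv[1]),float(sys.argv[2]),float(sys.argv[3])+.073]])[0]
    print("move cm",R.T@(g-t)*100)
E
python3 go.py 0 -.182 .23
```

```text
clk 2.0 own xy mm [-295.3889 -558.9609] tipz 0.23090314709385218 F [ 0.7158 -0.2304 -0.2639] w -0.0012026710733491345 q [-1.272   0.3135 -0.0471  1.2102  0.      0.3954]
tool y yaw -5.536040192557938 want -5.883721738140985 z [ 0. -0. -1.]
move cm [37.5161 29.7671  0.0906]
```

{"method": "step_arm", "body": {
  "targets": [
    {"xyz": [3.75,2.98,0],"rot": [0,0,0.35],"jaw": 0},
    {"xyz": [3.75,2.98,0],"rot": [0,0,0],"jaw": 0},
    {"xyz": [3.75,2.98,0],"rot": [0,0,0],"jaw": 0},
    {"xyz": [3.75,2.98,0],"rot": [0,0,0],"jaw": 0},
    {"xyz": [3.75,2.98,0],"rot": [0,0,0],"jaw": 0},
    {"xyz": [3.75,2.98,0],"rot": [0,0,0],"jaw": 0},
    {"xyz": [3.75,2.98,0],"rot": [0,0,0],"jaw": 0},
    {"xyz": [3.75,2.98,0],"rot": [0,0,0],"jaw": 0}
  ]
}}

```text
clock: 2.8
tool_pos: [0.4471, -0.2993, 0.3042]
tool_rot: [[0.109, 0.994, 0.001], [0.994, -0.109, -0.0], [-0.0, 0.001, -1.0]]
ft_force: [0.3, -1.0, 0.5]
width: 0.004
```

```bash
python3 go.py 0 -.182 .15
```

```text
clk 2.8 own xy mm [ -54.4067 -258.5713] tipz 0.23118256750559052 F [ 0.2947 -1.0303  0.5382] w 0.004064371425684328 q [-0.5899  0.1964 -0.1987  1.175  -0.0001  1.0897]
tool y yaw -6.233500344011972 want -5.883721738140985 z [ 0.0005 -0.0005 -1.    ]
move cm [7.6934 5.3891 8.1184]
```

{"method": "step_arm", "body": {
  "targets": [
    {"xyz": [3.75,2.95,0],"rot": [0,0,0],"jaw": 0},
    {"xyz": [3.75,2.95,0],"rot": [0,0,0],"jaw": 0},
    {"xyz": [0,0,4],"rot": [0,0,0],"jaw": 0},
    {"xyz": [0,0,4],"rot": [0,0,0],"jaw": 0},
    {"xyz": [0,0,0],"rot": [0,0,0],"jaw": 0},
    {"xyz": [0,0,0],"rot": [0,0,0],"jaw": 0}
  ]
}}

```text
clock: 3.4
tool_pos: [0.5123, -0.2326, 0.2241]
tool_rot: [[0.109, 0.994, -0.002], [0.994, -0.109, 0.001], [0.001, -0.002, -1.0]]
ft_force: [0.1, -0.8, 0.1]
width: 0.002
```

```bash
python3 go.py 0 -.182 .027
```

```text
clk 3.4 own xy mm [   3.6246 -185.4949] tipz 0.15107883821948825 F [ 0.1242 -0.841   0.0756] w 0.0023048675043111306 q [-0.4261  0.2894 -0.2663  1.0167  0.      1.2535]
tool y yaw -6.233754378658753 want -5.883721738140985 z [-0.0015  0.0007 -1.    ]
move cm [ 0.3407 -0.3448 12.4086]
```

{"method": "step_arm", "body": {
  "targets": [
    {"xyz": [0.3,-0.35,3],"rot": [0,0,-0.35],"jaw": 0},
    {"xyz": [0,0,3],"rot": [0,0,0],"jaw": 0},
    {"xyz": [0,0,3],"rot": [0,0,0],"jaw": 0},
    {"xyz": [0,0,1.5],"rot": [0,0,0],"jaw": 0},
    {"xyz": [0,0,0.9],"rot": [0,0,0],"jaw": 0},
    {"xyz": [0,0,0],"rot": [0,0,0],"jaw": 0},
    {"xyz": [0,0,0],"rot": [0,0,0],"jaw": 0}
  ]
}}

```text
clock: 4.1
tool_pos: [0.5108, -0.2301, 0.1117]
tool_rot: [[0.103, 0.995, 0.002], [0.995, -0.103, -0.001], [-0.001, 0.003, -1.0]]
ft_force: [-0.7, 0.5, 0.5]
width: -0.001
```

```bash
python3 go.py 0 -.160 .027; python3 - <<'E'
from cell import r
import cv2
for c in("top","scene"): cv2.imwrite(f"pics/{c}1.png",r.camera(c))
im=cv2.imread("pics/scene1.png")[100:330,100:400]
cv2.imwrite("pics/scene1z.png",cv2.resize(im,None,fx=2.5,fy=2.5,interpolation=cv2.INTER_CUBIC))
E
```

```text
clk 4.1 own xy mm [   1.8001 -183.2571] tipz 0.03867541636543058 F [-0.6679  0.4769  0.468 ] w -0.0008988137424688937 q [-0.4234  0.3886 -0.4113  0.7683 -0.      1.2505]
tool y yaw -5.90646678155491 want -5.883721738140985 z [ 0.0024 -0.0011 -1.    ]
move cm [ 2.3266 -0.1839  1.1651]
```

View pics/scene1z.png

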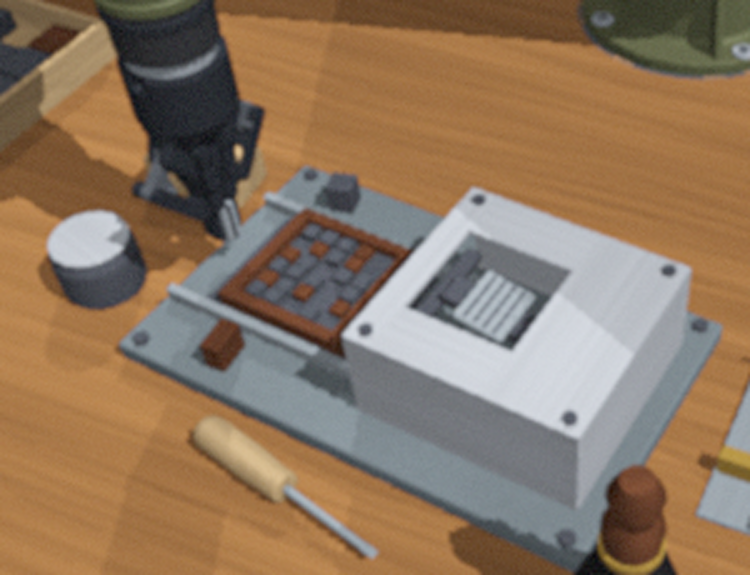

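{"method": "step_arm", "body": {
  "targets": [
    {"xyz": [0,-0.15,0.6],"rot": [0,0,0],"jaw": 0},
    {"xyz": [0,0,0.5],"rot": [0,0,0],"jaw": 0},
    {"xyz": [0,0,0],"rot": [0,0,0],"jaw": 0},
    {"xyz": [0.6,0,0],"rot": [0,0,0],"jaw": 0},
    {"xyz": [0.6,0,0],"rot": [0,0,0],"jaw": 0},
    {"xyz": [0.5,0,0],"rot": [0,0,0],"jaw": 0},
    {"xyz": [0.5,0,0],"rot": [0,0,0],"jaw": 0},
    {"xyz": [0.5,0,0],"rot": [0,0,0],"jaw": 0}
  ]
}}

```text
clock: 5.0
tool_pos: [0.511, -0.2022, 0.099]
tool_rot: [[0.102, 0.995, -0.0], [0.995, -0.102, -0.001], [-0.001, 0.0, -1.0]]
ft_force: [-1.2, -3.0, -0.5]
width: -0.003
```

```bash
python3 go.py 0 -.087 .027
```

```text
clk 5.0 own xy mm [  -0.8544 -155.4498] tipz 0.02601766334492757 F [-1.2084 -2.9559 -0.5148] w -0.00261653760571208 q [-0.3762  0.3882 -0.4474  0.7348 -0.0013  1.2971]
tool y yaw -5.874226059492361 want -5.883721738140985 z [-0.0001 -0.0014 -1.    ]
move cm [ 6.8448  0.0866 -0.1077]
```

{"method": "step_arm", "body": {
  "targets": [
    {"xyz": [0.8,0.05,0],"rot": [0,0,0],"jaw": 0},
    {"xyz": [0.8,0,0],"rot": [0,0,0],"jaw": 0},
    {"xyz": [0.8,0,0],"rot": [0,0,0],"jaw": 0},
    {"xyz": [0.8,0,0],"rot": [0,0,0],"jaw": 0},
    {"xyz": [0.8,0,0],"rot": [0,0,0],"jaw": 0},
    {"xyz": [0.8,0,0],"rot": [0,0,0],"jaw": 0},
    {"xyz": [0.8,0,0],"rot": [0,0,0],"jaw": 0},
    {"xyz": [0,0,0],"rot": [0,0,0],"jaw": 0}
  ]
}}

```text
clock: 5.8
tool_pos: [0.5172, -0.1451, 0.0989]
tool_rot: [[0.101, 0.995, 0.0], [0.995, -0.101, 0.002], [0.002, 0.0, -1.0]]
ft_force: [-0.3, -0.4, 0.5]
width: 0.004
```

```bash
python3 go.py 0 -.087 .027
```

```text
clk 5.8 own xy mm [ -0.4613 -98.0068] tipz 0.025898359105256383 F [-0.3063 -0.4298  0.5313] w 0.004175013654397904 q [-0.2744  0.3694 -0.4768  0.7249  0.0018  1.3976]
tool y yaw -5.797016425921654 want -5.883721738140985 z [ 0.0002  0.0018 -1.    ]
move cm [ 1.1008  0.0478 -0.1082]
```

{"method": "step_arm", "body": {
  "targets": [
    {"xyz": [0.25,0,0],"rot": [0,0,0],"jaw": 0},
    {"xyz": [0.25,0,0],"rot": [0,0,0],"jaw": 0},
    {"xyz": [0.2,0,0],"rot": [0,0,0],"jaw": 0},
    {"xyz": [0.2,0,0],"rot": [0,0,0],"jaw": 0},
    {"xyz": [0,0,0],"rot": [0,0,0],"jaw": 0}
  ]
}}

```text
clock: 6.3
tool_pos: [0.518, -0.1375, 0.0988]
tool_rot: [[0.102, 0.995, -0.0], [0.995, -0.102, 0.0], [0.0, -0.0, -1.0]]
ft_force: [0.5, -3.1, 0.4]
width: 0.001
```

{"method": "step_arm", "body": {
  "targets": [
    {"xyz": [0.1,0,0],"rot": [0,0,0],"jaw": 0},
    {"xyz": [0.1,0,0],"rot": [0,0,0],"jaw": 0},
    {"xyz": [0,0,0],"rot": [0,0,0],"jaw": 0}
  ]
}}

```text
clock: 6.6
tool_pos: [0.5182, -0.1356, 0.0989]
tool_rot: [[0.102, 0.995, -0.0], [0.995, -0.102, 0.0], [0.0, -0.0, -1.0]]
ft_force: [-0.4, -3.4, -0.0]
width: -0.004
```

```bash
python3 go.py 0 -.087 .027
```

```text
clk 6.6 own xy mm [ -0.4961 -88.4655] tipz 0.025854667505012294 F [-0.4262 -3.3851 -0.0283] w -0.0035958009092177147 q [-0.2561  0.3669 -0.4808  0.7232  0.0002  1.4173]
tool y yaw -5.8789385084549775 want -5.883721738140985 z [-0.0001  0.0002 -1.    ]
move cm [ 0.1466  0.0496 -0.1145]
```

Still friction level; push on in small steps until the force rises.

{"method": "step_arm", "body": {
  "targets": [
    {"xyz": [0.1,0,0],"rot": [0,0,0],"jaw": 0},
    {"xyz": [0.1,0,0],"rot": [0,0,0],"jaw": 0},
    {"xyz": [0,0,0],"rot": [0,0,0],"jaw": 0}
  ]
}}

```text
clock: 6.9
tool_pos: [0.5184, -0.1337, 0.0989]
tool_rot: [[0.102, 0.995, 0.0], [0.995, -0.102, 0.0], [0.0, 0.0, -1.0]]
ft_force: [0.1, -3.1, -0.3]
width: -0.003
```

{"method": "step_arm", "body": {
  "targets": [
    {"xyz": [0.1,0,0],"rot": [0,0,0],"jaw": 0},
    {"xyz": [0,0,0],"rot": [0,0,0],"jaw": 0}
  ]
}}

```text
clock: 7.1
tool_pos: [0.5185, -0.1334, 0.0989]
tool_rot: [[0.103, 0.995, -0.0], [0.995, -0.103, -0.002], [-0.002, -0.0, -1.0]]
ft_force: [0.2, -5.8, -2.0]
width: -0.002
```

{"method": "step_arm", "body": {
  "targets": [
    {"xyz": [0.1,0,0],"rot": [0,0,0],"jaw": 0},
    {"xyz": [0,0,0],"rot": [0,0,0],"jaw": 0}
  ]
}}

```text
clock: 7.3
tool_pos: [0.5185, -0.1333, 0.0989]
tool_rot: [[0.103, 0.995, -0.001], [0.995, -0.103, -0.004], [-0.004, -0.0, -1.0]]
ft_force: [-1.0, -9.5, -1.4]
width: -0.002
```

{"method": "step_arm", "body": {
  "targets": [
    {"xyz": [0.15,0,0],"rot": [0,0,0],"jaw": 0},
    {"xyz": [0,0,0],"rot": [0,0,0],"jaw": 0},
    {"xyz": [0,0,0],"rot": [0,0,0],"jaw": 0},
    {"xyz": [0,0,0],"rot": [0,0,0],"jaw": 0}
  ]
}}

```text
clock: 7.7
tool_pos: [0.5185, -0.133, 0.099]
tool_rot: [[0.104, 0.995, -0.001], [0.995, -0.104, -0.007], [-0.007, -0.0, -1.0]]
ft_force: [-0.9, -14.0, -0.8]
width: 0.001
```

```bash
python3 go.py 0 -.087 .027
```

```text
clk 7.7 own xy mm [ -0.4144 -85.8606] tipz 0.025990668816308488 F [ -0.9255 -13.9509  -0.8377] w 0.0010655539034652593 q [-0.2477  0.3657 -0.4823  0.722  -0.0071  1.4275]
tool y yaw -5.983539839405127 want -5.883721738140985 z [-0.001  -0.0071 -1.    ]
move cm [-0.1146  0.0416 -0.1001]
```

{"method": "step_arm", "body": {
  "targets": [
    {"xyz": [-1,0,0],"rot": [0,0,0],"jaw": 0},
    {"xyz": [-2,0,0],"rot": [0,0,0],"jaw": 0},
    {"xyz": [-1,0,0],"rot": [0,0,0],"jaw": 0},
    {"xyz": [0,0,-3],"rot": [0,0,0],"jaw": 0},
    {"xyz": [0,0,-4],"rot": [0,0,0],"jaw": 0},
    {"xyz": [0,0,-4],"rot": [0,0,0],"jaw": 0},
    {"xyz": [0,0,-3],"rot": [0,0,0],"jaw": 0},
    {"xyz": [0,0,0],"rot": [0,0,0],"jaw": 0}
  ]
}}

```text
clock: 8.5
tool_pos: [0.5172, -0.1705, 0.2437]
tool_rot: [[0.102, 0.995, 0.008], [0.995, -0.102, -0.001], [-0.0, 0.008, -1.0]]
ft_force: [1.1, -1.2, 0.0]
width: 0.002
```

```bash
python3 go.py 0 .066 .16; python3 - <<'E'
from cell import r
from h import *
p=np.load("press.npy")
for c in("top","scene"):
    im=r.camera(c);k=r.get_calibration(c)
    x0,y0=(250,185) if c=="top" else (140,160)
    z=cv2.resize(im[y0:y0+175,x0:x0+260],None,fx=3,fy=3,interpolation=cv2.INTER_CUBIC)
    for x,y,h in ((-.055,-.075,.042),(.055,-.075,.042),(0,.066,.088)):
        u=(proj(k,W(p,[[x,y,h]]))[0]-[x0,y0]+.5)*3-.5
        cv2.circle(z,tuple(int(a) for a in u.round()),3,(0,255,0),1)
    cv2.imwrite(f"pics/{c}2.png",z)
    T=k["extrinsics"]
    for t in("page_center","pad"):
        for d in r.pinpoint(t,c)[:1]:
            q=(T@np.r_[d["position"],1])[:3];C,s=np.cos(p[2]),np.sin(p[2])
            print(c,t,d["p"],np.array([[C,s],[-s,C]])@(q[:2]-p[:2]),q[2])
E
```

```text
clk 8.5 own xy mm [   2.0946 -123.2158] tipz 0.17067445337054543 F [ 1.0774 -1.1628  0.0034] w 0.0016112109951141095 q [-0.3191  0.2366 -0.2894  1.0371  0.0015  1.3543]
tool y yaw -5.8763525844365265 want -5.883721738140985 z [ 0.0079 -0.001  -1.    ]
move cm [18.9218 -0.2155  1.062 ]
top page_center 0.91 [-0.0007 -0.0264] 0.03193315592484747
top pad 0.92 [-0.0032  0.0663] 0.08408807064846646
scene page_center 0.65 [ 0.0005 -0.0214] 0.030248595373138065
scene pad 0.73 [-0.0017  0.068 ] 0.08839747140668608
```

View pics/scene2.png

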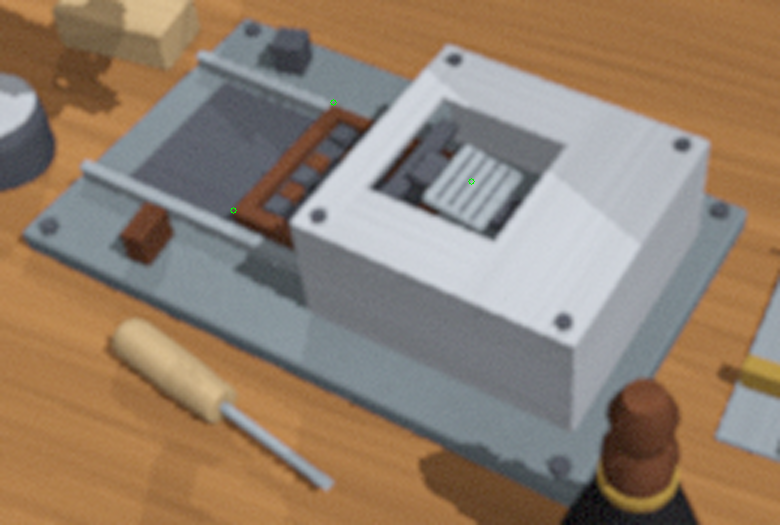

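View pics/top2.png

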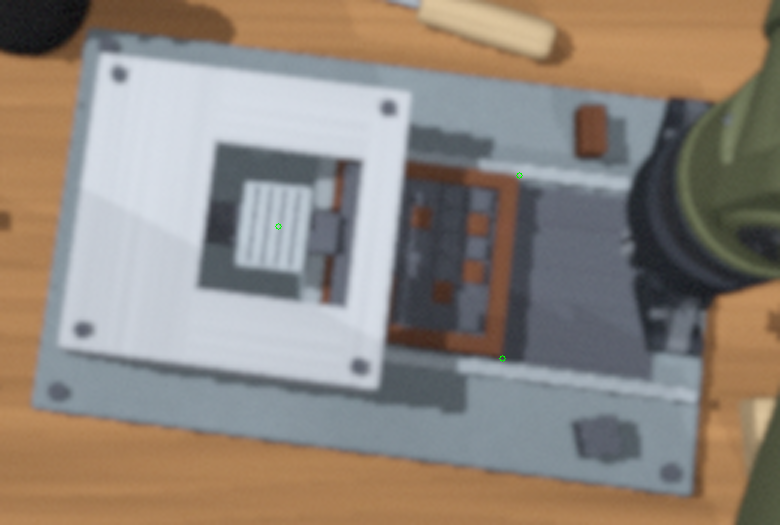

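{"method": "step_arm", "body": {
  "targets": [
    {"xyz": [3,-0.2,0],"rot": [0,0,0],"jaw": 0},
    {"xyz": [3.5,0,0],"rot": [0,0,0],"jaw": 0},
    {"xyz": [3.5,0,0],"rot": [0,0,0],"jaw": 0},
    {"xyz": [3.5,0,0],"rot": [0,0,0],"jaw": 0},
    {"xyz": [3,0,0],"rot": [0,0,0],"jaw": 0},
    {"xyz": [2.2,0,0],"rot": [0,0,0],"jaw": 0},
    {"xyz": [0,0,0],"rot": [0,0,0],"jaw": 0},
    {"xyz": [0,0,0],"rot": [0,0,0],"jaw": 0}
  ]
}}

```text
clock: 9.6
tool_pos: [0.5314, 0.0163, 0.238]
tool_rot: [[0.101, 0.995, -0.002], [0.995, -0.101, -0.0], [-0.001, -0.002, -1.0]]
ft_force: [-0.1, 0.3, 0.2]
width: 0.001
```

```bash
python3 go.py 0 .065 .120
```

```text
clk 9.6 own xy mm [-2.977  64.0269] tipz 0.16496405159089989 F [-0.0683  0.3243  0.1992] w 0.0014926719670908578 q [ 0.0309  0.2238 -0.3194  1.0294 -0.0003  1.7032]
tool y yaw -5.816581656232261 want -5.883721738140985 z [-0.0018 -0.0004 -1.    ]
move cm [0.0995 0.3056 4.4958]
```

{"method": "step_arm", "body": {
  "targets": [
    {"xyz": [0.1,0.3,2],"rot": [0,0,0],"jaw": 0},
    {"xyz": [0,0,2],"rot": [0,0,0],"jaw": 0},
    {"xyz": [0,0,0.5],"rot": [0,0,0],"jaw": 0},
    {"xyz": [0,0,0],"rot": [0,0,0],"jaw": 0},
    {"xyz": [0,0,0],"rot": [0,0,0],"jaw": 0}
  ]
}}

```text
clock: 10.1
tool_pos: [0.5352, 0.0163, 0.1945]
tool_rot: [[0.103, 0.995, 0.0], [0.995, -0.103, -0.0], [0.0, 0.0, -1.0]]
ft_force: [0.0, -0.6, -0.5]
width: -0.004
```

```bash
python3 go.py 0 .065 .090; python3 - <<'E'
from cell import r
import cv2
im=r.camera("scene")[100:300,160:400]
cv2.imwrite("pics/scene3.png",cv2.resize(im,None,fx=3,fy=3,interpolation=cv2.INTER_CUBIC))
E
```

```text
clk 10.1 own xy mm [ 0.8603 64.3849] tipz 0.12146009249168872 F [ 0.0108 -0.6245 -0.4855] w -0.0035549264108895333 q [ 0.0304  0.2637 -0.3738  0.9329 -0.      1.7048]
tool y yaw -5.932083813163915 want -5.883721738140985 z [ 0.0004 -0.     -1.    ]
move cm [ 0.0614 -0.0874  3.146 ]
```

View pics/scene3.png

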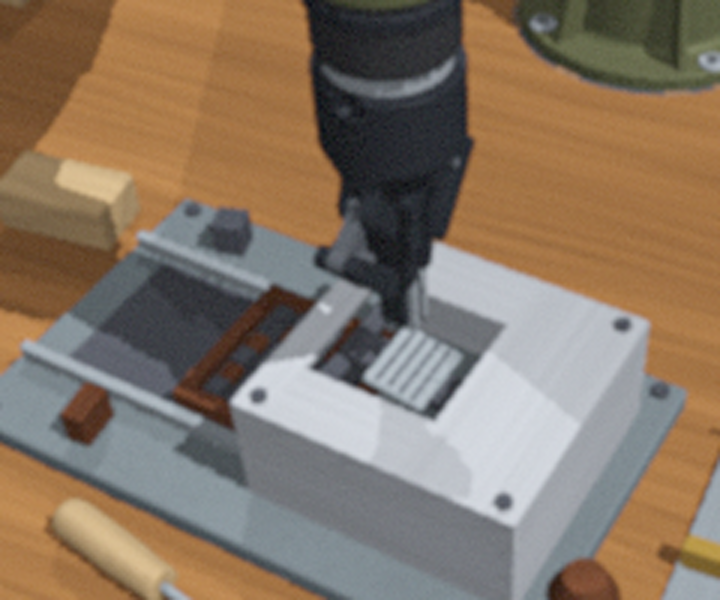

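```bash
python3 - <<'E'
from h import *
from cell import r
k=r.get_calibration("scene");p=np.load("press.npy")
C,s=np.cos(p[2]),np.sin(p[2])
for px in ((325,262),(345,268),(410,320)):
  uv=(160+px[0]/3,100+px[1]/3)
  for z in (.12,.14,.16,.18,.2,.22):
    q=ray(k,uv,z);print(px,z,np.array([[C,s],[-s,C]])@(q[:2]-p[:2]))
E
```

```text
(325, 262) 0.12 [-0.0195 -0.0022]
(325, 262) 0.14 [-0.0021  0.0112]
(325, 262) 0.16 [0.0153 0.0246]
(325, 262) 0.18 [0.0328 0.038 ]
(325, 262) 0.2 [0.0502 0.0514]
(325, 262) 0.22 [0.0677 0.0648]
(345, 268) 0.12 [-0.0208  0.011 ]
(345, 268) 0.14 [-0.0033  0.0239]
(345, 268) 0.16 [0.0142 0.0369]
(345, 268) 0.18 [0.0317 0.0498]
(345, 268) 0.2 [0.0492 0.0627]
(345, 268) 0.22 [0.0666 0.0756]
(410, 320) 0.12 [-0.0018  0.0667]
(410, 320) 0.14 [0.015  0.0776]
(410, 320) 0.16 [0.0318 0.0885]
(410, 320) 0.18 [0.0486 0.0994]
(410, 320) 0.2 [0.0654 0.1103]
(410, 320) 0.22 [0.0822 0.1212]
```

{"method": "step_arm", "body": {
  "targets": [
    {"xyz": [0.05,-0.08,1],"rot": [0,0,0],"jaw": 0},
    {"xyz": [0,0,1],"rot": [0,0,0],"jaw": 0},
    {"xyz": [0,0,0.8],"rot": [0,0,0],"jaw": 0},
    {"xyz": [0,0,0.4],"rot": [0,0,0],"jaw": 0},
    {"xyz": [0,0,0.4],"rot": [0,0,0],"jaw": 0},
    {"xyz": [0,0,0],"rot": [0,0,0],"jaw": 0}
  ]
}}

```text
clock: 10.75
tool_pos: [0.534, 0.0174, 0.1575]
tool_rot: [[0.103, 0.995, -0.001], [0.995, -0.103, -0.0], [-0.0, -0.001, -1.0]]
ft_force: [0.3, 0.3, 0.0]
width: 0.001
```

{"method": "step_arm", "body": {
  "targets": [
    {"xyz": [0,0,0.3],"rot": [0,0,0],"jaw": 0},
    {"xyz": [0,0,0.3],"rot": [0,0,0],"jaw": 0},
    {"xyz": [0,0,0.2],"rot": [0,0,0],"jaw": 0},
    {"xyz": [0,0,0],"rot": [0,0,0],"jaw": 0}
  ]
}}

```text
clock: 11.15
tool_pos: [0.5346, 0.0172, 0.1501]
tool_rot: [[0.103, 0.995, 0.001], [0.995, -0.103, -0.001], [-0.0, 0.001, -1.0]]
ft_force: [0.2, -0.6, 1.5]
width: 0.001
```

```bash
python3 go.py 0 .065 .070
```

```text
clk 11.15 own xy mm [ 0.1335 65.2071] tipz 0.0770762355270591 F [ 0.2137 -0.5531  1.4819] w 0.0014168421598276856 q [ 0.0324  0.3055 -0.4304  0.8341 -0.0006  1.7061]
tool y yaw -5.894729107492593 want -5.883721738140985 z [ 0.0008 -0.0005 -1.    ]
move cm [-0.0204 -0.014   0.7076]
```

{"method": "step_arm", "body": {
  "targets": [
    {"xyz": [0,0,0.2],"rot": [0,0,0],"jaw": 0},
    {"xyz": [0,0,0.2],"rot": [0,0,0],"jaw": 0},
    {"xyz": [0,0,0],"rot": [0,0,0],"jaw": 0}
  ]
}}

```text
clock: 11.45
tool_pos: [0.5346, 0.0173, 0.146]
tool_rot: [[0.103, 0.995, 0.001], [0.995, -0.103, -0.0], [-0.0, 0.001, -1.0]]
ft_force: [0.2, -1.3, 1.8]
width: 0.0
```

{"method": "step_arm", "body": {
  "targets": [
    {"xyz": [0,0,0.2],"rot": [0,0,0],"jaw": 0},
    {"xyz": [0,0,0.1],"rot": [0,0,0],"jaw": 0},
    {"xyz": [0,0,0],"rot": [0,0,0],"jaw": 0}
  ]
}}

```text
clock: 11.75
tool_pos: [0.5345, 0.0174, 0.1429]
tool_rot: [[0.103, 0.995, 0.001], [0.995, -0.103, 0.0], [0.0, 0.001, -1.0]]
ft_force: [-0.5, -1.8, 2.9]
width: 0.001
```

{"method": "step_arm", "body": {
  "targets": [
    {"xyz": [0,0,0.1],"rot": [0,0,0],"jaw": 0},
    {"xyz": [0,0,0],"rot": [0,0,0],"jaw": 0}
  ]
}}

```text
clock: 11.95
tool_pos: [0.5345, 0.0175, 0.1426]
tool_rot: [[0.102, 0.995, 0.001], [0.995, -0.102, 0.0], [0.0, 0.001, -1.0]]
ft_force: [-1.5, -2.6, 10.0]
width: -0.007
```

{"method": "step_arm", "body": {
  "targets": [
    {"xyz": [0,0,0.1],"rot": [0,0,0],"jaw": 0},
    {"xyz": [0,0,0],"rot": [0,0,0],"jaw": 0}
  ]
}}

```text
clock: 12.15
tool_pos: [0.5345, 0.0175, 0.1425]
tool_rot: [[0.102, 0.995, 0.001], [0.995, -0.102, -0.0], [0.0, 0.001, -1.0]]
ft_force: [-5.1, -3.5, 17.2]
width: 0.002
```

{"method": "step_arm", "body": {
  "targets": [
    {"xyz": [0,0,0.1],"rot": [0,0,0],"jaw": 0},
    {"xyz": [0,0,0],"rot": [0,0,0],"jaw": 0},
    {"xyz": [0,0,0],"rot": [0,0,0],"jaw": 0},
    {"xyz": [0,0,0],"rot": [0,0,0],"jaw": 0}
  ]
}}

```text
clock: 12.55
tool_pos: [0.5346, 0.0174, 0.1424]
tool_rot: [[0.102, 0.995, 0.002], [0.995, -0.102, -0.0], [0.0, 0.002, -1.0]]
ft_force: [-7.5, -3.8, 26.3]
width: -0.002
```

{"method": "step_arm", "body": {
  "targets": [
    {"xyz": [0,0,-0.5],"rot": [0,0,0],"jaw": 0},
    {"xyz": [0,0,-1],"rot": [0,0,0],"jaw": 0},
    {"xyz": [0,0,-2],"rot": [0,0,0],"jaw": 0},
    {"xyz": [0,0,-3],"rot": [0,0,0],"jaw": 0},
    {"xyz": [0,0,-3],"rot": [0,0,0],"jaw": 0},
    {"xyz": [0,0,-3],"rot": [0,0,0],"jaw": 0},
    {"xyz": [0,0,-2],"rot": [0,0,0],"jaw": 0},
    {"xyz": [0,0,0],"rot": [0,0,0],"jaw": 0}
  ]
}}

```text
clock: 13.35
tool_pos: [0.5357, 0.018, 0.2879]
tool_rot: [[0.102, 0.995, 0.005], [0.995, -0.102, 0.001], [0.002, 0.005, -1.0]]
ft_force: [1.1, -0.3, -0.2]
width: 0.001
```

{"method": "step_arm", "body": {
  "targets": [
    {"xyz": [-3,0,0],"rot": [0,0,0],"jaw": 0},
    {"xyz": [-4,0,0],"rot": [0,0,0],"jaw": 0},
    {"xyz": [-4,0,0],"rot": [0,0,0],"jaw": 0},
    {"xyz": [-4,0,0],"rot": [0,0,0],"jaw": 0},
    {"xyz": [-4,0,0],"rot": [0,0,0],"jaw": 0},
    {"xyz": [-3,0,0],"rot": [0,0,0],"jaw": 0},
    {"xyz": [0,0,0],"rot": [0,0,0],"jaw": 0},
    {"xyz": [0,0,0],"rot": [0,0,0],"jaw": 0}
  ]
}}

```text
clock: 14.15
tool_pos: [0.5111, -0.2013, 0.2836]
tool_rot: [[0.104, 0.995, -0.002], [0.995, -0.104, 0.002], [0.002, -0.002, -1.0]]
ft_force: [0.4, 0.3, 0.9]
width: -0.001
```

```bash
python3 go.py; python3 - <<'E'
from cell import r
from h import *
p=np.load("press.npy");C,s=np.cos(p[2]),np.sin(p[2])
for c in("top","scene"):
    im=r.camera(c);k=r.get_calibration(c)
    x0,y0=(250,185) if c=="top" else (140,160)
    z=cv2.resize(im[y0:y0+175,x0:x0+260],None,fx=3,fy=3,interpolation=cv2.INTER_CUBIC)
    pts=[(-.055,-.075,.042),(.055,-.075,.042)]+[(x,.067+y,.070) for x in(-.025,.025) for y in (-.02,.02)]
    for q in pts:
        u=(proj(k,W(p,[q]))[0]-[x0,y0]+.5)*3-.5
        cv2.circle(z,tuple(int(a) for a in u.round()),3,(0,255,0),1)
    cv2.imwrite(f"pics/{c}4.png",z)
    for t in("page_center","pad","brush","planer","ink_tin","driver","stick","sort_a"):
        for d in r.pinpoint(t,c)[:1]:
            q=(k["extrinsics"]@np.r_[d["position"],1])[:3]
            print(c,t,round(d["p"],2),q,np.array([[C,s],[-s,C]])@(q[:2]-p[:2]))
E
```

```text
clk 14.15 own xy mm [  -0.8324 -154.5374] tipz 0.2105545126064362 F [0.3562 0.3401 0.883 ] w -0.0009658584284554674 q [-0.3757  0.2291 -0.2052  1.1388  0.0011  1.299 ]
tool y yaw -5.956554037068758 want -5.883721738140985 z [-0.0018  0.0018 -1.    ]
top page_center 0.91 [ 0.5248 -0.073   0.0322] [-0.0003 -0.0255]
top pad 0.84 [0.5324 0.0185 0.0673] [-0.0021  0.0663]
top planer 0.57 [ 0.4256 -0.3141  0.0011] [-0.0743 -0.2755]
top ink_tin 0.49 [ 0.4209 -0.1738  0.0136] [-0.0933 -0.1364]
top driver 0.77 [ 0.6889 -0.0704 -0.0039] [ 0.1626 -0.0061]
top stick 0.56 [ 0.5232  0.2244 -0.002 ] [-0.0325  0.2701]
top sort_a 0.7 [ 0.6041 -0.1742  0.0185] [ 0.0889 -0.118 ]
scene page_center 0.97 [ 0.5231 -0.0669  0.0321] [-0.0026 -0.0196]
scene pad 0.79 [0.5355 0.0146 0.0718] [0.0013 0.0628]
scene brush 0.58 [0.6943 0.1764 0.0023] [0.1427 0.2399]
scene planer 0.67 [ 0.4242 -0.3187  0.0029] [-0.0752 -0.2802]
scene ink_tin 0.57 [ 0.565  -0.3218  0.0026] [ 0.0652 -0.2688]
scene driver 0.87 [ 0.6889 -0.0708  0.0045] [ 0.1627 -0.0065]
scene stick 0.95 [ 0.5181  0.2207 -0.0002] [-0.0371  0.266 ]
scene sort_a 0.82 [ 0.6054 -0.1747  0.0148] [ 0.0903 -0.1184]
```

View pics/scene4.png

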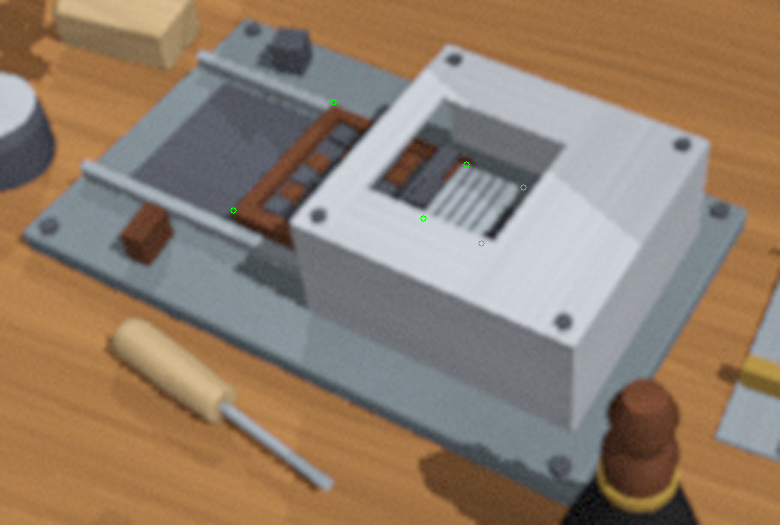

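View pics/top4.png

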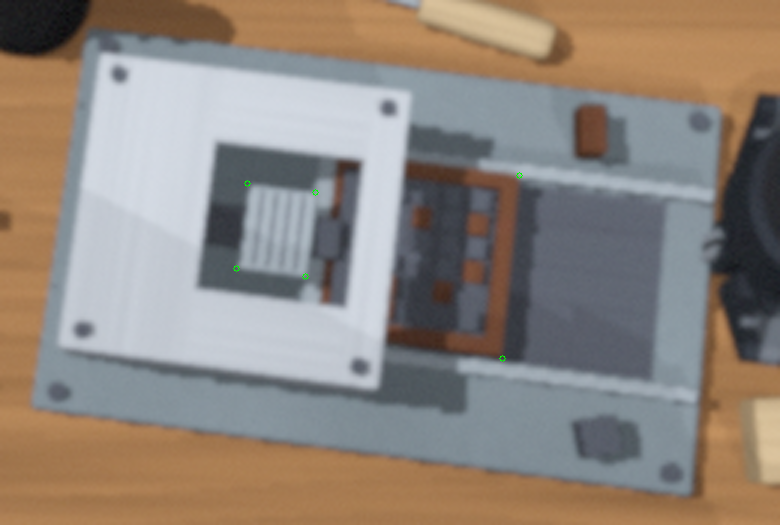

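The page's rear corners sit on the predicted home marks: (333,102) and (233,210) in the scene view, (519,175) and (502,358) in the top view. The pad lies at about 70 mm, the bystanders have not moved, and the arm is clear.

```bash
python3 -c "
from cell import r
print(r.hand_in())"
```

```text
the job is handed in; nothing more can be done
None
```

I pushed the page home along the rails, pressed the clamp lever down to its stop through the window, pulled the arm back out and handed the job in at about 14 s of the 48 s allowed. No verdict is reported.

- **Page:** I pushed with closed fingers until the resistance rose from about 3 N to 14 N with no further travel. Its rear corners then matched the predicted home position in both pictures, before and after the lever press. The networks put the page centre at y = -25.5 mm (top camera) and -19.6 mm (scene camera). The home value is -20 mm and the limit is -23.5 mm, so the top-camera reading falls short of the limit. The two differ by about their 4 mm error, so I relied on the force rise and the corner match.
- **Lever:** The fingertips stopped at about 69.5 mm above the table, and the force rose to 26 N. Afterwards the pad read 67 mm and 72 mm on the two cameras, against 70 mm when fully down.
- **Guard:** The readings showed no force I would put down to touching it. The fingers were centred in the window to within about 1 mm.
- **Bystanders:**
  - All the large tools read within about 5 mm of where they started.
  - The top camera's last tin reading was a misdetection: it put the tin where the other sort (piece of type) stands. The scene camera shows the tin in place.
  - I checked that other sort only by eye; it looks unmoved in both pictures.

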